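# Stand the round-bottomed flask in the ring stand and secure its neck

### The arm

A 6-joint arm with a two-finger parallel gripper is mounted at the origin on a cart in front of the work surface, level with it; the furniture and walls round the work are solid. World frame = base frame: x ahead of the robot, y to its left, z up, the work surface at z = 0. Lengths are in m, angles in rad, forces in N, time in s.
With the tool pointing down it reaches from about 0.325 to 0.85 m from the base axis. Payload 4.4 kg.
Tool frame: the origin (TCP) lies at the very end of the fingers, on their centre line; the grasp point (between the pads) lies 19 mm behind it; z points along the fingers, y is the line along which they close (so a half turn about z gives the same grasp; the last joint's range is limited). The gripper opens to 94 mm and grips with 3 to 60 N. Pads are 16 mm wide; open, the fingers measure 119 mm over their backs; the gripper's body (75 mm by 177 mm) begins 78 mm behind the grasp point.
Start: joints at [1.149, 0.207, 1.542, -0, 1.393, -0.15], TCP at [0.154, 0.554, 0.205] pointing down, gripper open.
Joint ranges: [-2.73, 2.73], [-0.86, 2.22], [0.23, 2.46], [-1.11, 4.25], [0.08, 2.63], [-2.82, 2.82]. Speed limits (rad/s): [2.79, 2.79, 3.14, 3.14, 3.14, 3.14].

### API

Orientations are given as a unit quaternion [x, y, z, w].
In Python, from bench import read_state, vision, close_job gives the robot as it stands.
- The arm moves only by the tool play_rows, never from a script. Its arguments are lists of equal length, an entry for each row: "rot": the turn, a rotation vector about the tool's x, y, z in degrees, a list of three; "travel": the shift along the tool's x, y, z in mm, a list of three; "jaw": the closure, from 0 (fully open) to 1 (shut). A call has 1 to 5 rows; each row shifts and turns the commanded pose from where the row before left it, along the tool's axes as they then stand; what a row does not reach is not made up. A row lasts 1/8 s, in which the tool goes at most 62.5 mm and 10.7 degrees, less where a joint would pass 70% of its speed; a pose out of reach is approached as far as the arm can. A call is refused whole if a number of a shift passes 62.5 or a number of a turn 10.7, either way. A call with a gripper value outside its range is refused whole. The fingers move at their own pace and stop on an object; "force" is the grip in N (left out, the last holds). Time passes only in rows, so rows that do not move let the fingers close. It gives the time, the measured TCP pose, the force, the opening and the grip force at its end, in the units of the state.
- read_state(): the state, without advancing time (a new reading comes with each control period).
- vision.grab_frame(name): name is "side" or "top"; returns a dict with "image" (480x640x3 uint8, red, green, blue), "range_z" (480x640 float32, m along the optical axis (not along the pixel's ray), 0 where there is no reading), "mtx" (3x3 intrinsics, pixels), "k1" (the pictures are not rectified: a ray, as slopes to the right and down, at radius r is drawn at 1 + k1 r^2 times it, then the intrinsics apply), "camera_from_world" (4x4, takes a point from world to camera coordinates). Camera axes: x right, y down, z forward; pixel columns grow to the right and rows downward; lengths in m; the calibration is good to about 2 mm. A picture is of the moment at which its call begins.
- close_job(): hands the job in; it is judged then, once.
The state is a dict: "clock": time; "qpos": joint angles; "qvel": joint speeds; "joint_torque": joint torques, N m; "tool_pos": TCP position; "tool_rot": TCP orientation; "ft_force": force on the tool from outside, world axes, zero at the start; "wrist_torque": the same for the moment, N m; "grip_width": finger opening in m; "grip_force": force on a finger pad.
Only numpy, scipy, OpenCV 4.12 (cv2) and the standard library are available. Lean on these libraries where they do the work, as an engineer would, in place of code of your own. Each camera call takes 0.05 s, during which the arm holds its last target. There are 200 camera calls.

### The job

The amber round-bottomed flask has been left leaning in the wire rest. Swing the neck fork of the ring stand out of the way, take the flask out of the rest and set it down gently, upright, in the cork ring, and then swing the fork fully home round its neck, so that the flask stands straight and cannot be knocked over. Leave the other things on the table where they are.

Things in the scene. Friction and masses are not known exactly. Their poses are not given: they have to be found in the camera images.
- flask_center (a point): Loose amber glass round-bottomed flask, 146 mm long, 0.12 to 0.22 kg: ball-shaped bulb of 80 mm diameter, round neck of 30 mm, a slight bead of 34 mm round the mouth. This point is on its axis half-way up, 73 mm from the bottom. Its z axis runs up the neck to the mouth. The straight neck reaches from +12 to +65 mm along z, the bead from +65 to +73 mm.
- flask_bulb (a point): Centre of the flask's ball-shaped bulb (radius 40 mm), on its axis, 33 mm below flask_center; same axes.
- flask_neck (a point): Where best to grip the flask: middle of the neck (30 mm diameter), on the axis, 38 mm from flask_center towards the mouth, 35 mm below the mouth, 71 mm above the bulb's centre; same axes. In the wire rest grip it on its left and right sides, as its underside lies in the vee.
- rest_hoop (a point): Wire rest of 6 mm bright rod, fixed: a level hoop of 60 mm diameter, 45 mm above the table (this point is its centre), holds the bulb; an open vee on its -x side, 44 mm wide and up to 109 mm above the table, bears the root of the neck. At the start the flask leans in it about 40 degrees from vertical, mouth up, towards -x of this frame. Lift it out upwards.
- ring_seat (a point): Ring stand, fixed: base plate 200 x 130 x 10 mm with a cork ring, 100 mm outer, 56 mm inner diameter, top 40 mm above the table. This point, on the ring's axis 69 mm above the table, is where the bulb's centre lies when seated; flask_neck is then 140 mm and the mouth 175 mm up. Only friction keeps the flask from leaning in the ring. The rod stands 100 mm away in +x of this frame.
- rod_axis (a point): Point on the axis of the stand's upright 12 mm rod (its top 163 mm above the table), at the height of the fork, 123 mm above the table. The fork swings about this vertical axis. Axes as ring_seat.
- fork (a joint): Swing of the neck fork about the rod, rad: 0 = fully home at its stop, jaw over the ring's middle; grows to 1.5 as it swings out, anticlockwise from above, to the -y side of the stand. It stays where left (under 1 N at the knob). Its U jaw of 8 mm rod has a 37 mm slot, open in the closing direction, and passes round the neck below flask_neck. The flask can be set down only with it at 1.1 or more.
- fork_knob (a point): Upright round black knob on the fork, 13 mm diameter, to grip or push; its top is 166 mm, this point on its axis 151 mm and the top of the fork's bar under it 128 mm above the table. It swings with the fork, 117 mm from the rod's axis; with the fork home it stands 60 mm from the ring's axis on the stand's -y side.
- objective_can: Bystander, loose: white lens can with a black cap, 47 mm diameter, 62 mm high; origin at the centre of its underside.
- timer: Bystander, loose: bench timer, 58 x 62 x 17 mm; origin at the centre of its underside.
- slide_box: Bystander, loose: flat green slide box, 39 x 84 x 22 mm; origin at the centre of its underside.

How it is judged:
By the outcome, as a careful person would: the job done as asked, in the order asked, and still so for the second after the job is handed in, with the robot touching nothing.
It also fails if it takes over 64 s, if anything falls off the work surface, if the arm or the gripper's body presses on something with over 40 N, if the wrist force passes 120 N, or if a joint passes its speed limit or range.

## Working session

There is one attempt and no reset: what is moved stays moved. The work goes in short steps, Python scripts to look and compute and a tool call to move; the robot and the scene stay as the last step left them, time stands still between calls to the robot, and variables do not carry over. Pictures are saved under pics/ and viewed, at most 10 in all, crops included, and the job is handed in when it is done.

Besides the shell and the picture viewer there is one more tool, called after "Call:" by a JSON object that holds its "api" and its "payload". play_rows: Moves the arm, as the interface text tells. Its arguments: {"type":"object","properties":{"rot":{"type":"array","items":{"type":"array","items":{"type":"number"}}},"travel":{"type":"array","items":{"type":"array","items":{"type":"number"}}},"jaw":{"type":"array","items":{"type":"number"}},"force":{"type":"number"}},"required":["rot","travel","jaw"]}

```bash
mkdir -p pics; ls; cat > h.py <<'E'
import numpy as np, cv2
from bench import read_state, vision
from scipy.spatial.transform import Rotation as R
def grab(n,save=None):
    f=vision.grab_frame(n)
    if save: cv2.imwrite(f'pics/{save}.png',f['image'][:,:,::-1])
    np.savez(f'{n}.npz',**f)
    return f
def cloud(f):
    """world point per pixel (480,640,3), nan where no range"""
    K=f['mtx'];v,u=np.mgrid[:480,:640]
    d=np.array([f['k1'],0,0,0,0],float)
    p=cv2.undistortPoints(np.stack([u,v],-1).reshape(-1,1,2).astype(float),K,d).reshape(480,640,2)
    z=np.where(f['range_z']>0,f['range_z'],np.nan)
    pc=np.stack([p[...,0]*z,p[...,1]*z,z],-1)
    T=np.linalg.inv(f['camera_from_world'])
    return pc@T[:3,:3].T+T[:3,3]
E
python3 - <<'E'
from h import *
for n in('side','top'):
    f=grab(n,n+'0'); print(n,f['mtx'],f['k1'],np.linalg.inv(f['camera_from_world']).round(3))
s=read_state();print(s)
E
```

```text
pics
side [[509.44213976   0.         325.44253995]
 [  0.         509.44213976 241.54030137]
 [  0.           0.           1.        ]] 0.0347535379843361 [[-0.304  0.761 -0.573  1.083]
 [ 0.953  0.246 -0.178  0.251]
 [ 0.005 -0.6   -0.8    0.894]
 [ 0.     0.     0.     1.   ]]
top [[488.14861017   0.         325.7469276 ]
 [  0.         488.14861017 242.30424134]
 [  0.           0.           1.        ]] 0.03571395616717452 [[ 0.028 -0.982  0.189  0.287]
 [-1.    -0.028  0.002  0.075]
 [ 0.004 -0.188 -0.982  1.288]
 [ 0.     0.     0.     1.   ]]
{'clock': 0.1, 'qpos': array([ 1.14847422e+00,  2.07332650e-01,  1.54277689e+00, -1.94767105e-05,
        1.39352234e+00, -1.50518905e-01]), 'qvel': array([-4.56179076e-05, -1.89528644e-03, -1.85153502e-03,  1.38616858e-04,
       -9.92992644e-04, -3.76956549e-04]), 'joint_torque': array([-8.29621458e-04, -3.71870935e+01, -2.82291985e+01,  7.00865407e-02,
        3.12379701e-02, -5.22776429e-05]), 'tool_pos': array([0.15409747, 0.55321571, 0.20442437]), 'tool_rot': array([ 1.35481870e-01,  9.90779301e-01, -9.80782444e-04, -2.78867748e-04]), 'ft_force': array([0.45622975, 0.05352257, 0.63578695]), 'wrist_torque': array([ 0.01316754, -0.05014575, -0.01032715]), 'grip_force': 0.0, 'grip_width': 0.09404766185605651}
```

View pics/side0.png

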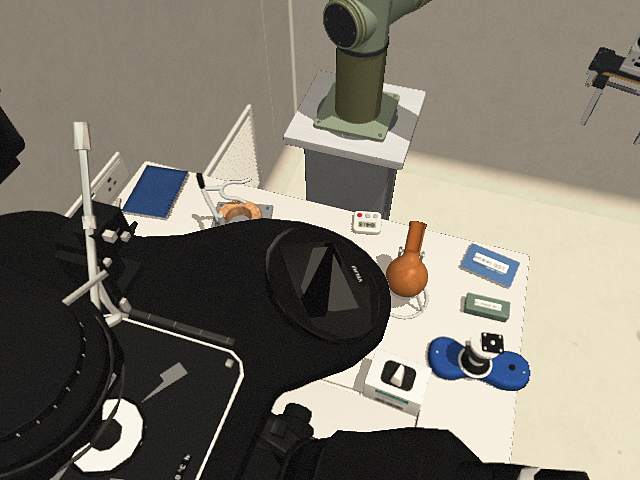

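View pics/top0.png

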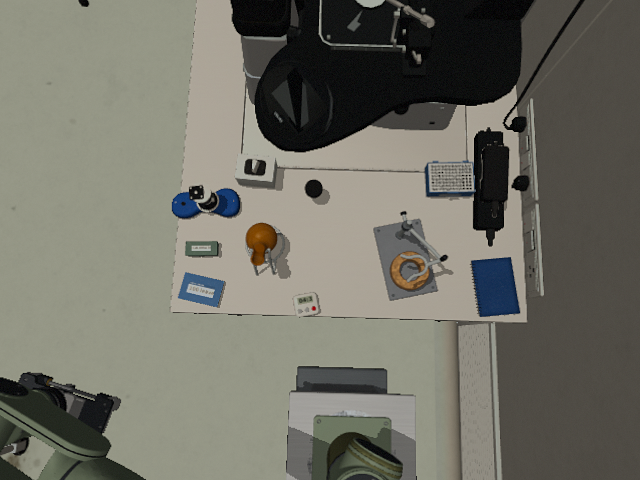

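The side view shows the flask at about (407,275), with its mouth up at (416,225), and the cork ring partly hidden at (240,212). The top view shows the bulb at (262,238) with the mouth at (260,262), the cork ring at (410,270), the rod top at (404,213) and the knob at (444,258). A big microscope stands behind.

```bash
python3 - <<'E'
from h import *
from scipy.optimize import least_squares
f=dict(np.load('top.npz'));P=cloud(f)
hsv=cv2.cvtColor(f['image'],cv2.COLOR_RGB2HSV).astype(int)
o=(hsv[...,0]<18)&(hsv[...,1]>90)&(hsv[...,2]>60)
def box(m,u0,u1,v0,v1):
    b=np.zeros_like(m);b[v0:v1,u0:u1]=1;return m&b
def pr(n,q): print(n,len(q),np.nanmedian(q,0).round(4),np.nanmin(q,0).round(3),np.nanmax(q,0).round(3))
def grp(f,P,m):
    q=P[m];return q[~np.isnan(q).any(1)]
q=grp(f,P,box(o,385,435,245,298));q=q[(q[:,2]>.03)&(q[:,2]<.05)];pr('cork',q)
h=cv2.convexHull(q[:,:2].astype(np.float32));print('cork circle',cv2.minEnclosingCircle(h))
fl=grp(f,P,box(o,235,290,210,285));pr('flask',fl)
g=dict(np.load('side.npz'));Q=cloud(g)
hs=cv2.cvtColor(g['image'],cv2.COLOR_RGB2HSV).astype(int)
o2=(hs[...,0]<18)&(hs[...,1]>120)&(hs[...,2]>60)
fs=grp(g,Q,box(o2,380,435,215,305));pr('flask side',fs)
def fit(A):
    def res(p):
        c=p[:3];th,az=p[3:5];a=np.array([np.sin(th)*np.cos(az),np.sin(th)*np.sin(az),np.cos(th)])
        d=A-c;s=d@a;rb=abs(np.linalg.norm(d,axis=1)-.04)
        rn=abs(np.linalg.norm(d-np.outer(s,a),axis=1)-.015)
        rn=np.where((s>.035)&(s<.11),rn,1)
        return np.minimum(rb,rn)
    r=least_squares(res,[*np.median(A,0)-[0,0,.02],.7,np.pi],loss='soft_l1',f_scale=.003)
    p=r.x;a=np.array([np.sin(p[3])*np.cos(p[4]),np.sin(p[3])*np.sin(p[4]),np.cos(p[3])])
    print('bulb',p[:3].round(4),'tilt/az deg',np.degrees(p[3:]).round(1),'neck',(p[:3]+.071*a).round(4),'res',np.median(abs(r.fun)).round(4))
for A in(fl,fs,np.vstack([fl,fs])):fit(A)
reg=P[200:290,370:455].reshape(-1,3);uv=np.stack(np.mgrid[200:290,370:455][::-1],-1).reshape(-1,2)
k=(reg[:,2]>.115)
for lo,hi in((.115,.14),(.14,.156),(.156,.172)):
    m=(reg[:,2]>lo)&(reg[:,2]<=hi);print(lo,hi,m.sum());
    n,lab=cv2.connectedComponents(np.uint8(m.reshape(90,85)))
    for i in range(1,n):
        s=lab.ravel()==i
        if s.sum()>3:pr('  px%s'%uv[s].mean(0).round(),reg[s])
# microscope heights nearest
w=P.reshape(-1,3);w=w[(w[:,2]>.1)]
for y0 in np.arange(-.4,.4,.1):
    s=w[(w[:,1]>=y0)&(w[:,1]<y0+.1)&(w[:,0]>.5)&(w[:,0]<1)];
    if len(s):print('y',y0.round(1),'min x tall',s[:,0].min().round(3),'z there',s[s[:,0].argmin()].round(3))
E
```

```text
cork 686 [ 0.4488 -0.1311  0.0397] [ 0.411 -0.188  0.03 ] [ 0.51  -0.09   0.047]
cork circle ((0.4606938064098358, -0.13964173197746277), 0.05043238028883934)
flask 860 [0.5156 0.2376 0.1121] [0.446 0.203 0.005] [0.566 0.278 0.17 ]
flask side 1925 [0.5335 0.2405 0.1094] [0.45  0.202 0.004] [0.569 0.28  0.169]
bulb [0.5254 0.2416 0.0763] tilt/az deg [ 39.  183.6] neck [0.4808 0.2389 0.1314] res 0.0011
bulb [0.5274 0.241  0.0763] tilt/az deg [ 39.5 183.2] neck [0.4823 0.2384 0.131 ] res 0.0008
bulb [0.5271 0.2412 0.0763] tilt/az deg [ 39.5 183.3] neck [0.482  0.2386 0.131 ] res 0.001
0.115 0.14 532
  px[418. 249.] 532 [ 0.4863 -0.1456  0.1266] [ 0.42  -0.2    0.116] [ 0.594 -0.102  0.14 ]
0.14 0.156 25
  px[407. 225.] 11 [ 0.5544 -0.1147  0.147 ] [ 0.55  -0.122  0.14 ] [ 0.559 -0.111  0.155]
  px[442. 259.] 12 [ 0.4737 -0.1951  0.1498] [ 0.47  -0.203  0.142] [ 0.48  -0.194  0.155]
0.156 0.172 50
  px[409. 222.] 21 [ 0.558  -0.1174  0.1623] [ 0.552 -0.123  0.157] [ 0.563 -0.112  0.165]
  px[445. 257.] 29 [ 0.4758 -0.2004  0.1643] [ 0.471 -0.206  0.157] [ 0.481 -0.194  0.17 ]
y -0.4 min x tall 0.806 z there [ 0.806 -0.3    0.367]
y -0.3 min x tall 0.764 z there [ 0.764 -0.21   0.347]
y -0.2 min x tall 0.5 z there [ 0.5   -0.176  0.129]
y -0.1 min x tall 0.712 z there [ 0.712 -0.     0.354]
y -0.0 min x tall 0.668 z there [0.668 0.096 0.35 ]
y 0.1 min x tall 0.661 z there [0.661 0.125 0.331]
y 0.2 min x tall 0.5 z there [0.5   0.259 0.101]
y 0.3 min x tall 0.608 z there [0.608 0.392 0.105]
```

```bash
cat >> h.py <<'E'
def rows(target_pos,Rt,n,start=None):
    """print n rows (tool-frame travel mm, rotvec deg) from the current pose to target"""
    s=read_state() if start is None else start
    p=np.array(s['tool_pos']);r=R.from_quat(s['tool_rot'])
    rel=(r.inv()*Rt).as_rotvec()
    tr=[];ro=[]
    for i in range(n):
        d=(target_pos-p)/(n-i)
        tr.append((r.inv().apply(d)*1000).round(1).tolist());ro.append(np.degrees(rel/n).round(2).tolist())
        p=p+r.apply(np.array(tr[-1])/1000);r=r*R.from_rotvec(np.radians(ro[-1]))
    print('travel',tr,'\nrot',ro,'\nmax',np.abs(tr).max(),np.linalg.norm(tr,axis=1).max())
def tool(z,y):
    z=np.array(z,float)/np.linalg.norm(z);y=np.array(y,float);y-=z*(y@z);y/=np.linalg.norm(y)
    return R.from_matrix(np.stack([np.cross(y,z),y,z],1))
def down(yaw): # closing axis yaw deg
    a=np.radians(yaw);return tool([0,0,-1],[np.cos(a),np.sin(a),0])
E
python3 - <<'E'
from h import *
f=dict(np.load('top.npz'));P=cloud(f);im=f['image']
w=P.reshape(-1,3);c=im.reshape(-1,3).astype(int)
m=(abs(w[:,2]-.010)<.006)&(c.max(1)-c.min(1)<30)&(c.mean(1)<165)&(c.mean(1)>60)&(w[:,0]>.35)&(w[:,0]<.65)&(w[:,1]<-.02)&(w[:,1]>-.26)
r=cv2.minAreaRect(w[m][:,:2].astype(np.float32));print('plate',m.sum(),r,cv2.boxPoints(r).round(3))
g=np.full((10,10),0.)
xs=np.arange(.5,.85,.05);ys=np.arange(-.4,.4,.05)
print('y',ys.round(2))
for x in xs:
    print(x.round(2),[round(float(np.nanmax(np.append(w[(w[:,0]>=x)&(w[:,0]<x+.05)&(w[:,1]>=y)&(w[:,1]<y+.05)][:,2],-1))),2) for y in ys])
print(down(-45).as_quat())
rows(np.array([.476,-.2,.24]),down(-45),15)
E
```

```text
plate 2775 ((0.49995166063308716, -0.14013871550559998), (0.29989945888519287, 0.23941344022750854), 0.0038230526261031628) [[ 0.35 -0.02]
 [ 0.35 -0.26]
 [ 0.65 -0.26]
 [ 0.65 -0.02]]
y [-0.4  -0.35 -0.3  -0.25 -0.2  -0.15 -0.1  -0.05 -0.    0.05  0.1   0.15
  0.2   0.25  0.3   0.35]
0.5 [0.03, 0.03, 0.01, 0.01, 0.14, 0.14, 0.02, 0.01, 0.01, 0.01, 0.01, 0.02, 0.13, 0.12, 0.01, 0.03]
0.55 [0.05, 0.05, 0.01, 0.01, 0.01, 0.17, 0.02, 0.01, 0.01, 0.01, 0.01, 0.01, 0.11, 0.1, 0.03, 0.02]
0.6 [0.08, 0.08, 0.01, 0.01, 0.01, 0.01, 0.01, 0.01, 0.01, 0.06, 0.07, 0.01, 0.01, 0.01, 0.03, 0.11]
0.65 [0.09, 0.08, 0.05, 0.05, 0.05, 0.01, 0.01, 0.01, 0.37, 0.37, 0.36, 0.35, 0.33, 0.07, 0.07, 0.11]
0.7 [0.09, 0.09, 0.06, 0.06, 0.05, 0.01, 0.01, 0.37, 0.37, 0.38, 0.38, 0.36, 0.35, 0.09, 0.07, 0.01]
0.75 [0.08, 0.08, 0.37, 0.37, 0.37, 0.37, 0.58, 0.37, 0.37, 0.39, 0.39, 0.37, 0.36, 0.06, 0.07, 0.01]
0.8 [0.07, 0.37, 0.37, 0.37, 0.37, 0.48, 0.57, 0.51, 0.37, 0.39, 0.39, 0.38, 0.37, 0.01, 0.01, 0.01]
[0.92387953 0.38268343 0.         0.        ]
travel [[-34.2, -42.6, -2.3], [-39.7, -37.5, -2.3], [-44.5, -31.6, -2.3], [-48.5, -25.1, -2.3], [-51.5, -18.2, -2.4], [-53.5, -10.9, -2.4], [-54.5, -3.4, -2.4], [-54.4, 4.2, -2.4], [-53.3, 11.7, -2.4], [-51.2, 19.0, -2.4], [-48.1, 25.9, -2.4], [-44.0, 32.3, -2.4], [-39.1, 38.1, -2.4], [-33.5, 43.2, -2.4], [-27.2, 47.4, -2.3]] 
rot [[-0.01, 0.01, 7.96], [-0.01, 0.01, 7.96], [-0.01, 0.01, 7.96], [-0.01, 0.01, 7.96], [-0.01, 0.01, 7.96], [-0.01, 0.01, 7.96], [-0.01, 0.01, 7.96], [-0.01, 0.01, 7.96], [-0.01, 0.01, 7.96], [-0.01, 0.01, 7.96], [-0.01, 0.01, 7.96], [-0.01, 0.01, 7.96], [-0.01, 0.01, 7.96], [-0.01, 0.01, 7.96], [-0.01, 0.01, 7.96]] 
max 54.5 54.719740496460695
```

Call:
{"api": "play_rows", "payload": {"travel": [[-34,-43,-2],[-40,-37,-2],[-44,-32,-2],[-48,-25,-2],[-52,-18,-2]], "rot": [[0,0,8],[0,0,8],[0,0,8],[0,0,8],[0,0,8]], "jaw": [0.2,0.55,0.55,0.55,0.55], "force": 15}}

```text
clock: 0.72
tool_pos: [0.2611, 0.301, 0.2151]
tool_rot: [0.468, 0.884, -0.0, 0.0]
ft_force: [1.2, -0.4, 0.9]
grip_width: 0.0474
grip_force: 0.0
```

Call:
{"api": "play_rows", "payload": {"travel": [[-53,-11,-2],[-54,-3,-2],[-54,4,-2],[-53,12,-2],[-51,19,-2]], "rot": [[0,0,8],[0,0,8],[0,0,8],[0,0,8],[0,0,8]], "jaw": [0.55,0.55,0.55,0.55,0.55]}}

```text
clock: 1.35
tool_pos: [0.3668, 0.0514, 0.2254]
tool_rot: [0.742, 0.67, 0.0, 0.0]
ft_force: [1.1, 1.0, 0.1]
grip_width: 0.0424
grip_force: 0.0
```

Call:
{"api": "play_rows", "payload": {"travel": [[-48,26,-2],[-44,32,-2],[-39,38,-2],[-33,43,-2],[-27,47,-2]], "rot": [[0,0,8],[0,0,8],[0,0,8],[0,0,8],[0,0,8]], "jaw": [0.55,0.55,0.55,0.55,0.55]}}

```text
clock: 1.98
tool_pos: [0.4718, -0.1994, 0.235]
tool_rot: [0.927, 0.376, -0.0, -0.0]
ft_force: [-0.2, 0.2, 0.6]
grip_width: 0.0423
grip_force: 0.0
```

Call:
{"api": "play_rows", "payload": {"travel": [[0,0,0]], "rot": [[0,0,0]], "jaw": [0.55]}}

```text
clock: 2.1
tool_pos: [0.472, -0.2007, 0.2346]
tool_rot: [0.927, 0.376, -0.0, -0.0]
ft_force: [-0.3, -0.2, 0.5]
grip_width: 0.0422
grip_force: 0.0
```

```bash
python3 - <<'E'
from h import *
rows(np.array([.476,-.2,.137]),down(-45),3)
print(read_state())
grab('side','s1');f=grab('top','t1')
E
```

```text
travel [[1.1, 0.8, 32.5], [1.2, 0.8, 32.6], [1.1, 0.8, 32.5]] 
rot [[-0.02, 0.01, -0.27], [-0.02, 0.01, -0.27], [-0.02, 0.01, -0.27]] 
max 32.6 32.6318862464308
{'clock': 2.1, 'qpos': array([-5.70621867e-01,  5.18510395e-02,  1.65427158e+00, -4.57449107e-04,
        1.43640859e+00,  2.28970941e-01]), 'qvel': array([ 0.04813677, -0.04735195,  0.06212879,  0.024652  ,  0.03268908,
       -0.01893543]), 'joint_torque': array([ -1.11374404, -30.06463051, -29.56452012,  -0.11715135,
        -0.27313233,   0.12790541]), 'tool_pos': array([ 0.47197122, -0.20068891,  0.23461116]), 'tool_rot': array([ 9.26560576e-01,  3.76145221e-01, -4.55765803e-04, -2.52721957e-04]), 'ft_force': array([-0.33325539, -0.19388438,  0.51422723]), 'wrist_torque': array([-0.04278705,  0.13840572, -0.00335371]), 'grip_force': 0.0, 'grip_width': 0.04215165337974183}
```

Call:
{"api": "play_rows", "payload": {"travel": [[1,1,33],[1,1,33],[1,0,31],[0,0,0]], "rot": [[0,0,0],[0,0,0],[0,0,0],[0,0,0]], "jaw": [0.55,0.55,0.55,0.6]}}

```text
clock: 2.7
tool_pos: [0.4724, -0.194, 0.1359]
tool_rot: [0.925, 0.379, -0.002, -0.003]
ft_force: [0.0, -0.5, 0.5]
grip_width: 0.0381
grip_force: 0.0
```

Call:
{"api": "play_rows", "payload": {"travel": [[0,0,0],[0,0,0],[0,0,0]], "rot": [[0,0,0],[0,0,0],[0,0,0]], "jaw": [0.8,1,1], "force": 10}}

```text
clock: 3.08
tool_pos: [0.4774, -0.1987, 0.1404]
tool_rot: [0.926, 0.378, 0.002, 0.003]
ft_force: [2.1, -0.7, -2.7]
grip_width: 0.0127
grip_force: 10.0
```

Call:
{"api": "play_rows", "payload": {"travel": [[0.2,6.1,0],[0.6,12.2,0],[0.6,12.2,0],[0.6,12.2,0],[0.6,12.2,0]], "rot": [[0,0,-3],[0,0,-6],[0,0,-6],[0,0,-6],[0,0,-6]], "jaw": [1,1,1,1,1]}}

```text
clock: 3.7
tool_pos: [0.5223, -0.2274, 0.1403]
tool_rot: [0.811, 0.585, 0.0, 0.001]
ft_force: [-0.5, -0.7, 2.9]
grip_width: 0.0126
grip_force: 10.0
```

Call:
{"api": "play_rows", "payload": {"travel": [[0.6,12.2,0],[0.6,12.2,0],[0.6,12.2,0],[0.6,12.2,0],[0.6,12.2,0]], "rot": [[0,0,-6],[0,0,-6],[0,0,-6],[0,0,-6],[0,0,-6]], "jaw": [1,1,1,1,1]}}

```text
clock: 4.32
tool_pos: [0.5827, -0.2317, 0.1403]
tool_rot: [0.632, 0.775, -0.0, 0.002]
ft_force: [-0.2, -2.3, 3.2]
grip_width: 0.0122
grip_force: 10.0
```

Call:
{"api": "play_rows", "payload": {"travel": [[0.6,12.2,0],[0.6,12.2,0],[0.6,12.2,0],[0.2,6.1,0],[0,0,0]], "rot": [[0,0,-6],[0,0,-6],[0,0,-6],[0,0,-3],[0,0,0]], "jaw": [1,1,1,1,1]}}

```text
clock: 4.95
tool_pos: [0.6228, -0.2156, 0.1403]
tool_rot: [0.482, 0.876, -0.0, 0.002]
ft_force: [2.1, -2.9, 3.4]
grip_width: 0.0122
grip_force: 10.0
```

Call:
{"api": "play_rows", "payload": {"travel": [[0,0,0],[0,0,0],[0,0,-30],[0,0,-60],[0,0,-60]], "rot": [[0,0,0],[0,0,0],[0,0,0],[0,0,0],[0,0,0]], "jaw": [0.7,0.6,0.6,0.6,0.4]}}

```text
clock: 5.58
tool_pos: [0.6198, -0.2136, 0.2885]
tool_rot: [0.482, 0.876, 0.0, -0.002]
ft_force: [0.5, 0.0, 0.2]
grip_width: 0.0441
grip_force: 0.0
```

```bash
python3 - <<'E'
from h import *
s=read_state()
a=np.array([-.634,-.036,.772]);a/=np.linalg.norm(a)
neck=np.array([.482,.2386,.131])
Rt=tool(-a,[0.06,-1,0]);print('rel',np.degrees((R.from_quat(s['tool_rot']).inv()*Rt).magnitude()))
Rt2=tool(-a,[-0.06,1,0]);print('rel2',np.degrees((R.from_quat(s['tool_rot']).inv()*Rt2).magnitude()))
# via point up and retracted, over the front
print(s['tool_pos'],s['qpos'])
rows(np.array([.40,.05,.27]),down(80),8)
E
```

```text
rel 122.92629373209836
rel2 71.70543284665916
[ 0.61982532 -0.21360818  0.28854718] [-4.63929242e-01  3.34682807e-01  1.21209497e+00  3.52281787e-04
  1.59854967e+00 -1.02951183e+00]
travel [[42.5, -5.5, 2.5], [42.9, -1.1, 2.4], [42.8, 3.4, 2.4], [42.2, 7.8, 2.4], [41.2, 12.1, 2.4], [39.7, 16.3, 2.4], [37.8, 20.3, 2.3], [35.4, 24.1, 2.4]] 
rot [[-0.0, -0.03, -5.95], [-0.0, -0.03, -5.95], [-0.0, -0.03, -5.95], [-0.0, -0.03, -5.95], [-0.0, -0.03, -5.95], [-0.0, -0.03, -5.95], [-0.0, -0.03, -5.95], [-0.0, -0.03, -5.95]] 
max 42.9 43.00709243834091
```

```bash
python3 - <<'E'
from h import *
s=read_state()
a=np.array([-.634,-.036,.772]);a/=np.linalg.norm(a)
neck=np.array([.482,.2386,.131])
rows(neck+.110*a,tool(-a,[-0.06,1,0]),13)
E
```

```text
travel [[37.6, 5.0, 5.7], [37.4, 7.8, 4.1], [36.8, 10.6, 2.5], [36.0, 13.5, 1.1], [34.8, 16.2, -0.2], [33.4, 18.9, -1.3], [31.7, 21.5, -2.3], [29.8, 24.0, -3.2], [27.7, 26.4, -3.8], [25.3, 28.6, -4.3], [22.7, 30.6, -4.7], [20.0, 32.4, -4.8], [17.2, 34.1, -4.9]] 
rot [[-1.6, -2.76, -4.5], [-1.6, -2.76, -4.5], [-1.6, -2.76, -4.5], [-1.6, -2.76, -4.5], [-1.6, -2.76, -4.5], [-1.6, -2.76, -4.5], [-1.6, -2.76, -4.5], [-1.6, -2.76, -4.5], [-1.6, -2.76, -4.5], [-1.6, -2.76, -4.5], [-1.6, -2.76, -4.5], [-1.6, -2.76, -4.5], [-1.6, -2.76, -4.5]] 
max 37.6 38.50532430716563
```

Call:
{"api": "play_rows", "payload": {"travel": [[37.5,5,5.5],[37.5,8,4],[37,10.5,2.5],[36,13.5,1],[35,16,0]], "rot": [[-1.6,-2.8,-4.5],[-1.6,-2.8,-4.5],[-1.6,-2.8,-4.5],[-1.6,-2.8,-4.5],[-1.6,-2.8,-4.5]], "jaw": [0.3,0.2,0.2,0.2,0.2]}}

```text
clock: 6.2
tool_pos: [0.5394, -0.0404, 0.259]
tool_rot: [0.296, 0.945, 0.003, 0.139]
ft_force: [-0.6, -0.1, 0.7]
grip_width: 0.0751
grip_force: 0.0
```

Call:
{"api": "play_rows", "payload": {"travel": [[33.5,19,-1.5],[31.5,21.5,-2.5],[30,24,-3],[27.5,26.5,-4],[25.5,28.5,-4.5]], "rot": [[-1.6,-2.8,-4.5],[-1.6,-2.8,-4.5],[-1.6,-2.8,-4.5],[-1.6,-2.8,-4.5],[-1.6,-2.8,-4.5]], "jaw": [0.2,0.2,0.2,0.2,0.2]}}

```text
clock: 6.82
tool_pos: [0.4594, 0.1314, 0.23]
tool_rot: [0.095, 0.958, 0.005, 0.271]
ft_force: [-0.4, 0.5, 0.1]
grip_width: 0.0751
grip_force: 0.0
```

Call:
{"api": "play_rows", "payload": {"travel": [[22.5,30.5,-4.5],[20,32.5,-5],[17,34,-5],[0,0,0],[0,0,0]], "rot": [[-1.6,-2.7,-4.5],[-1.6,-2.7,-4.5],[-1.6,-2.6,-4.5],[0,0,0],[0,0,0]], "jaw": [0.2,0.2,0.2,0.2,0.2]}}

```text
clock: 7.45
tool_pos: [0.4134, 0.2335, 0.2136]
tool_rot: [-0.029, 0.94, 0.006, 0.339]
ft_force: [0.1, 0.2, -1.0]
grip_width: 0.0754
grip_force: 0.0
```

```bash
python3 - <<'E'
from h import *
s=read_state();print(s['qpos'],s['tool_pos'],s['grip_width'])
a=np.array([-.634,-.036,.772]);a/=np.linalg.norm(a)
neck=np.array([.482,.2386,.131])
rows(neck+.110*a,tool(-a,[-0.06,1,0]),1)
rows(neck-.011*a,tool(-a,[-0.06,1,0]),3)
f=grab('side')
cv2.imwrite('pics/s2.png',cv2.resize(f['image'][140:340,160:480,::-1],(800,500)))
g=grab('top')
P=cloud(g);reg=P[190:300,370:480];v,u=np.where((reg[...,2]>.157)&(reg[...,2]<.172))
for uv in zip(u+370,v+190): pass
q=reg[v,u];print('tops',[(c.round(3)) for c in (q[q[:,0]<.59].mean(0),q[q[:,0]>=.59].mean(0))],len(q))
E
```

```text
[ 0.55581506 -0.38423763  2.2329765  -0.48523217  0.72745455 -0.80347502] [0.41343684 0.23346712 0.21355101] 0.07537174962077835
travel [[-0.7, 1.2, -2.6]] 
rot [[-0.33, 0.15, 0.22]] 
max 2.6 2.947880594596735
travel [[-0.1, 0.6, 39.5], [-0.2, 0.6, 39.5], [-0.1, 0.5, 39.4]] 
rot [[-0.11, 0.05, 0.07], [-0.11, 0.05, 0.07], [-0.11, 0.05, 0.07]] 
max 39.5 39.5050629666629
tops [array([ 0.557, -0.116,  0.162]), array([ 0.619, -0.216,  0.163])] 46
```

View pics/s2.png

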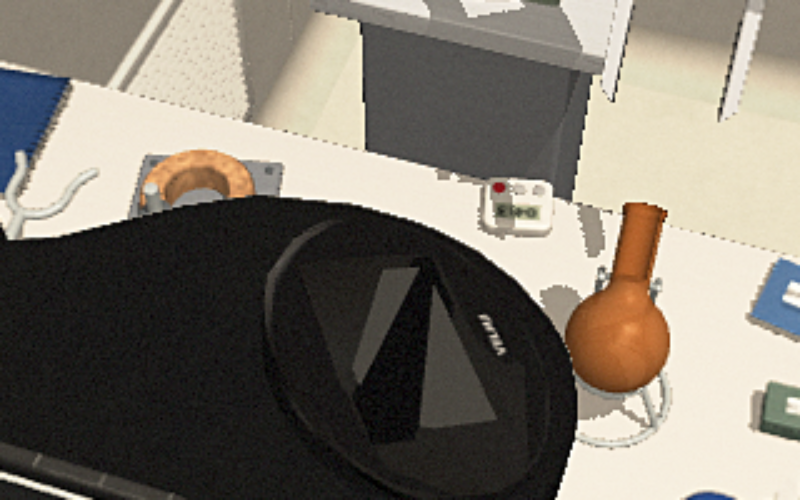

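The fork is out at (50,190) and the ring is clear. The flask's mouth is at (645,208), with the open fingers above it on either side at (615,50) and (738,75). I can go in along the neck.

Call:
{"api": "play_rows", "payload": {"travel": [[0,1,30],[0,1,40],[0,0,30],[0,0,18],[0,0,0]], "rot": [[0,0,0],[0,0,0],[0,0,0],[0,0,0],[0,0,0]], "jaw": [0.2,0.2,0.2,0.2,0.2]}}

```text
clock: 8.18
tool_pos: [0.4894, 0.2375, 0.1217]
tool_rot: [-0.027, 0.941, 0.005, 0.338]
ft_force: [-0.8, -0.3, 1.3]
grip_width: 0.0755
grip_force: 0.0
```

```bash
python3 - <<'E'
from h import *
s=read_state();print(s['qpos'],s['tool_pos'],s['grip_width'],s['ft_force'])
a=np.array([-.634,-.036,.772]);a/=np.linalg.norm(a)
neck=np.array([.482,.2386,.131])
rows(neck-.011*a,tool(-a,[-0.06,1,0]),1)
f=grab('side')
cv2.imwrite('pics/s3.png',cv2.resize(f['image'][180:320,340:480,::-1],(600,600),interpolation=cv2.INTER_CUBIC))
E
```

```text
[ 0.45247559 -0.04952213  2.19826104 -0.65830611  0.42674582 -0.64923426] [0.48943574 0.23752038 0.12165074] 0.07550004190226367 [-0.77287136 -0.26216149  1.34147252]
travel [[-0.3, 1.5, -0.9]] 
rot [[-0.5, 0.06, 0.11]] 
max 1.5 1.7748239349298849
```

View pics/s3.png

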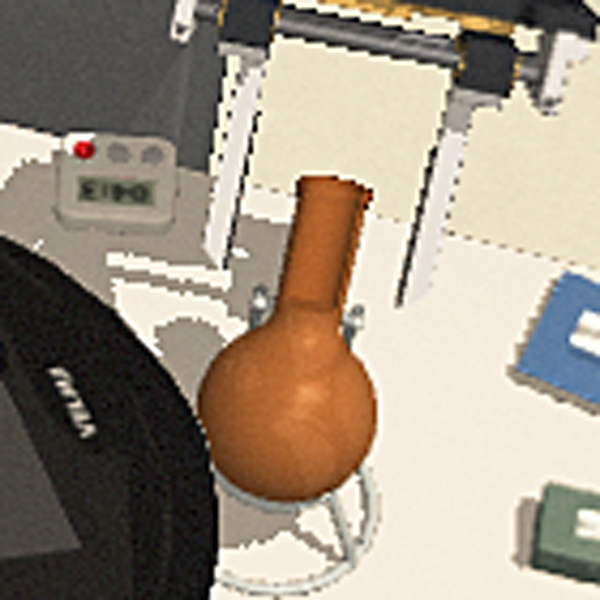

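The fingertips at (215,265) and (405,300) straddle the neck and stay clear of the vee ends at (262,300) and (352,320). I'll close now.

Call:
{"api": "play_rows", "payload": {"travel": [[0,1.5,0],[0,0,0],[0,0,0],[0,0,0],[0,0,0]], "rot": [[0,0,0],[0,0,0],[0,0,0],[0,0,0],[0,0,0]], "jaw": [0.4,0.6,0.8,0.9,0.9], "force": 20}}

```text
clock: 8.85
tool_pos: [0.4886, 0.2408, 0.1231]
tool_rot: [-0.029, 0.94, 0.006, 0.339]
ft_force: [-0.6, -1.6, 2.4]
grip_width: 0.032
grip_force: 20.0
```

```bash
python3 - <<'E'
from h import *
s=read_state();r=R.from_quat(s['tool_rot']);print(s['tool_pos'],s['grip_width'],s['grip_force'],s['ft_force'],r.as_matrix().round(3))
# straight up 110 mm
rows(s['tool_pos']+[0,0,.11],r,3)
E
```

```text
[0.488586   0.24081356 0.12310152] 0.03202419553650945 20.00343333464116 [-0.60639205 -1.6015051   2.39415674] [[-0.768 -0.058  0.638]
 [-0.051  0.998  0.03 ]
 [-0.638 -0.009 -0.77 ]]
travel [[-23.4, -0.3, -28.2], [-23.4, -0.3, -28.2], [-23.4, -0.4, -28.3]] 
rot [[0.0, 0.0, 0.0], [0.0, 0.0, 0.0], [0.0, 0.0, 0.0]] 
max 28.3 36.723425766123725
```

Call:
{"api": "play_rows", "payload": {"travel": [[-6,0,-7],[-15,0,-18],[-21,0,-25.5],[-21,0,-25.5],[-12,0,-15]], "rot": [[0,0,0],[0,0,0],[0,0,0],[0,0,0],[0,0,0]], "jaw": [0.9,0.9,0.9,0.9,0.9], "force": 25}}

```text
clock: 9.48
tool_pos: [0.4884, 0.2426, 0.2431]
tool_rot: [-0.029, 0.94, 0.007, 0.34]
ft_force: [0.1, 0.0, -2.1]
grip_width: 0.0318
grip_force: 25.0
```

```bash
python3 - <<'E'
from h import *
s=read_state();print(s['tool_pos'],s['grip_width'],s['ft_force'],s['qpos'])
# seated: neck at z .140; TCP = neck +8-19 = .129; go above with 60 mm clearance, yaw 90
c=np.array([.4600,-.139])
rows(np.array([*c,.20]),down(90),12)
E
```

```text
[0.48839747 0.24255704 0.2430873 ] 0.03177615209063583 [ 0.11741939  0.01764033 -2.13424192] [ 0.46350172 -0.25471249  2.08058508 -0.40593904  0.70611315 -0.9406163 ]
travel [[5.7, -31.6, 0.2], [5.5, -31.6, 0.6], [5.3, -31.6, 0.9], [5.1, -31.7, 1.3], [4.9, -31.7, 1.6], [4.6, -31.7, 1.9], [4.3, -31.7, 2.2], [4.0, -31.7, 2.5], [3.8, -31.7, 2.7], [3.4, -31.8, 3.0], [3.1, -31.8, 3.2], [2.7, -31.8, 3.4]] 
rot [[0.07, 3.31, 0.28], [0.07, 3.31, 0.28], [0.07, 3.31, 0.28], [0.07, 3.31, 0.28], [0.07, 3.31, 0.28], [0.07, 3.31, 0.28], [0.07, 3.31, 0.28], [0.07, 3.31, 0.28], [0.07, 3.31, 0.28], [0.07, 3.31, 0.28], [0.07, 3.31, 0.28], [0.07, 3.31, 0.28]] 
max 31.8 32.133938445201515
```

Call:
{"api": "play_rows", "payload": {"travel": [[3,-15,0],[5.5,-30,0.5],[5.5,-32,1],[5,-32,1.3],[5,-32,1.6]], "rot": [[0,3.3,0.3],[0,3.3,0.3],[0,3.3,0.3],[0,3.3,0.3],[0,3.3,0.3]], "jaw": [0.9,0.9,0.9,0.9,0.9]}}

```text
clock: 10.1
tool_pos: [0.4766, 0.0997, 0.2244]
tool_rot: [-0.018, 0.98, 0.007, 0.2]
ft_force: [0.9, -0.3, -2.2]
grip_width: 0.0317
grip_force: 25.0
```

Call:
{"api": "play_rows", "payload": {"travel": [[4.5,-32,2],[4.5,-32,2],[4,-32,2.5],[4,-32,2.5],[3.5,-32,3]], "rot": [[0,3.3,0.3],[0,3.3,0.3],[0,3.3,0.3],[0,3.3,0.3],[0,3.3,0.3]], "jaw": [0.9,0.9,0.9,0.9,0.9]}}

```text
clock: 10.72
tool_pos: [0.4649, -0.0607, 0.2056]
tool_rot: [-0.006, 0.998, 0.007, 0.057]
ft_force: [0.3, -0.0, -1.2]
grip_width: 0.0319
grip_force: 25.0
```

Call:
{"api": "play_rows", "payload": {"travel": [[3,-32,3],[3,-32,3],[1,-15,0],[0,0,0],[0,0,0]], "rot": [[0.4,3.3,0.2],[0.4,3.4,0.2],[0,0,0],[0,0,0],[0,0,0]], "jaw": [0.9,0.9,0.9,0.9,0.9]}}

```text
clock: 11.35
tool_pos: [0.4589, -0.138, 0.1984]
tool_rot: [-0.002, 1.0, -0.0, -0.0]
ft_force: [0.4, -0.7, -2.3]
grip_width: 0.0319
grip_force: 25.0
```

```bash
cat > look.py <<'E'
from h import *
from scipy.optimize import least_squares
s=read_state();print(s['tool_pos'],s['grip_width'],s['ft_force'],s['qpos'])
f=grab('top');g=grab('side')
A=[]
for F,lab in((f,'top'),(g,'side')):
    P=cloud(F);h=cv2.cvtColor(F['image'],cv2.COLOR_RGB2HSV).astype(int)
    m=(h[...,0]<18)&(h[...,1]>120)&(h[...,2]>40)&(P[...,2]>.052)&(P[...,2]<.3)&(abs(P[...,0]-.46)<.09)&(abs(P[...,1]+.14)<.09)
    print(lab,m.sum());A.append(P[m])
A=np.vstack(A)
def ax(p): return np.array([p[3],p[4],np.sqrt(1-p[3]**2-p[4]**2)])
def res(p):
    a=ax(p);d=A-p[:3];t=d@a
    rn=np.where((t>.037)&(t<.1),abs(np.linalg.norm(d-np.outer(t,a),axis=1)-.015),1)
    return np.minimum(abs(np.linalg.norm(d,axis=1)-.04),rn)
r=least_squares(res,[.46,-.14,np.percentile(A[:,2],50)-.02,0,0],loss='soft_l1',f_scale=.003)
print('bulb',r.x[:3].round(4),'axis',ax(r.x).round(3),'neck',(r.x[:3]+.071*ax(r.x)).round(4),np.median(abs(r.fun)).round(4))
E
python3 look.py; python3 - <<'E'
from h import *
cv2.imwrite('pics/c4.png',np.hstack([cv2.resize(np.load(n)['image'][a:a+120,b:b+120,::-1],(400,400)) for n,a,b in(('top.npz',200,350),('side.npz',130,180))]))
rows(np.array([.460,-.139,.20]),down(90),1)
E
```

```text
[ 0.458852   -0.13797066  0.19844298] 0.03189363801980825 [ 0.42029292 -0.74412751 -2.29927121] [-4.72213201e-01  6.65530198e-03  1.77677116e+00 -1.07429696e-03
  1.35853088e+00 -2.04674678e+00]
top 245
side 1485
bulb [ 0.4576 -0.1395  0.1416] axis [0. 0. 1.] neck [ 0.4576 -0.1395  0.2126] 0.0028
travel [[-1.0, -1.1, -1.5]] 
rot [[-0.07, -0.05, 0.26]] 
max 1.5 2.1118712081942874
```

View pics/c4.png

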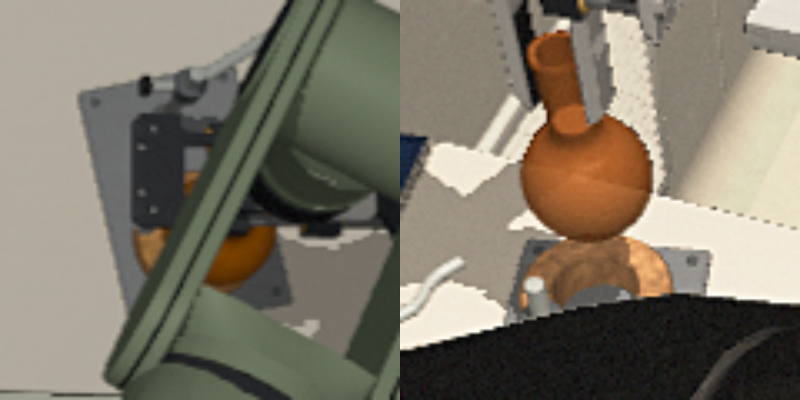

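The left (top) crop shows the gripper over the ring, and the right (side) crop shows the flask hanging nearly upright at (587,175), over the cork ring at (597,280). I'll check its axis more carefully.

```bash
cat > look2.py <<'E'
from h import *
from scipy.optimize import least_squares
import sys
zb=float(sys.argv[1]) # expected bulb z
s=read_state();print(s['tool_pos'],s['ft_force'],s['grip_width'])
for n in('side','top'):
    F=np.load(n+'.npz') if len(sys.argv)>2 else grab(n)
    P=cloud(F);h=cv2.cvtColor(F['image'],cv2.COLOR_RGB2HSV).astype(int)
    m=(h[...,0]<18)&(h[...,1]>120)&(h[...,2]>40)&(P[...,2]>.052)&(P[...,2]<.3)&(abs(P[...,0]-.46)<.08)&(abs(P[...,1]+.14)<.08)
    m=cv2.erode(np.uint8(m),np.ones((3,3)))>0
    A=P[m];b=A[A[:,2]<zb+.028];k=A[(A[:,2]>zb+.045)&(A[:,2]<zb+.105)]
    print(n,len(b),len(k))
    if len(b)>30:
        r=least_squares(lambda c:np.linalg.norm(b-c,axis=1)-.04,[.46,-.14,zb],loss='soft_l1',f_scale=.002);c=r.x
        print(' bulb',c.round(4),np.median(abs(r.fun)).round(4))
    if len(k)>15:
        # camera-facing neck surface: fit cylinder r=15 mm, axis through (x,y) at zb+.071
        def res(p):
            a=np.array([p[2],p[3],1]);a/=np.linalg.norm(a);d=k-[p[0],p[1],zb+.071]
            return np.linalg.norm(d-np.outer(d@a,a),axis=1)-.015
        r=least_squares(res,[.46,-.14,0,0],loss='soft_l1',f_scale=.002);p=r.x
        print(' neck xy',p[:2].round(4),'axis deg',np.degrees(p[2:]).round(1),'resid',np.median(abs(r.fun)).round(4))
        if len(b)>30:print(' tilt from centres deg',np.degrees((p[:2]-c[:2])/.071).round(1))
E
python3 look2.py .138 old
```

```text
[ 0.45895949 -0.1379446   0.19853688] [ 0.21046589 -0.36162482 -0.71252928] 0.03204846122544005
side 663 318
 bulb [ 0.4528 -0.1364  0.1357] 0.0008
 neck xy [ 0.4563 -0.1358] axis deg [3.4 1.7] resid 0.001
 tilt from centres deg [2.8 0.5]
top 88 0
 bulb [ 0.4509 -0.1361  0.1351] 0.0008
```

Call:
{"api": "play_rows", "payload": {"travel": [[-3,-2,0],[-3,-1.5,0],[0,0,0],[0,0,0]], "rot": [[0,-1.5,0],[0,-1.5,0],[0,0,0],[0,0,0]], "jaw": [0.9,0.9,0.9,0.9]}}

```text
clock: 11.95
tool_pos: [0.4651, -0.1425, 0.1985]
tool_rot: [-0.002, 1.0, -0.001, 0.026]
ft_force: [0.2, -0.3, -0.5]
grip_width: 0.0321
grip_force: 25.0
```

```bash
python3 look2.py .136; python3 - <<'E'
from h import *
for n in('side','top'):
    F=np.load(n+'.npz');P=cloud(F);h=cv2.cvtColor(F['image'],cv2.COLOR_RGB2HSV).astype(int)
    m=(h[...,0]<22)&(h[...,1]>60)&(P[...,2]>.034)&(P[...,2]<.046)&(abs(P[...,0]-.46)<.07)&(abs(P[...,1]+.14)<.07)
    q=P[m][:,:2].astype(np.float32);hull=cv2.convexHull(q)[:,0]
    from scipy.optimize import least_squares
    r=least_squares(lambda c:np.maximum(np.linalg.norm(q-c,axis=1)-.05,0)*5+np.maximum(.028-np.linalg.norm(q-c,axis=1),0)*5,[.46,-.14])
    print(n,m.sum(),r.x,r.cost,q.min(0),q.max(0))
E
```

```text
[ 0.46506495 -0.14250587  0.19848291] [ 0.17859468 -0.26811296 -0.48742369] 0.03208506526800486
side 614 305
 bulb [ 0.4617 -0.1411  0.1354] 0.0008
 neck xy [ 0.4616 -0.1403] axis deg [0.7 2.8] resid 0.0009
 tilt from centres deg [-0.1  0.7]
top 52 0
 bulb [ 0.4601 -0.14    0.135 ] 0.0006
side 394 [ 0.46510914 -0.1390034 ] 0.00020768293532312027 [ 0.41465902 -0.18889318] [ 0.4931813  -0.09335777]
top 157 [ 0.46120395 -0.13997637] 1.3556574356961453e-05 [ 0.41443214 -0.18208438] [ 0.46716517 -0.08979551]
```

Call:
{"api": "play_rows", "payload": {"travel": [[-1,0,10],[0.5,0,20],[1,0,18],[0.5,0,8],[0,0,0]], "rot": [[0,0,0],[0,0,0],[0,0,0],[0,0,0],[0,0,0]], "jaw": [0.9,0.9,0.9,0.9,0.9]}}

```text
clock: 12.68
tool_pos: [0.4665, -0.1423, 0.1416]
tool_rot: [-0.002, 1.0, -0.0, 0.025]
ft_force: [-0.7, 0.4, -1.1]
grip_width: 0.0322
grip_force: 25.0
```

Call:
{"api": "play_rows", "payload": {"travel": [[0,0,1.5],[0.1,0,1.5],[0.1,0,1.5],[0,0,0]], "rot": [[0,0,0],[0,0,0],[0,0,0],[0,0,0]], "jaw": [0.9,0.9,0.9,0.9]}}

```text
clock: 13.18
tool_pos: [0.467, -0.1426, 0.138]
tool_rot: [-0.002, 1.0, -0.001, 0.025]
ft_force: [-0.2, -1.0, -2.5]
grip_width: 0.0321
grip_force: 25.0
```

```bash
python3 look2.py .074
```

```text
[ 0.46701895 -0.1425656   0.13799685] [-0.17206478 -0.98946399 -2.52183891] 0.032060327188642164
side 459 256
 bulb [ 0.4635 -0.1411  0.0747] 0.0009
 neck xy [ 0.4632 -0.1404] axis deg [1.2 3.4] resid 0.0009
 tilt from centres deg [-0.2  0.6]
top 41 0
 bulb [ 0.4619 -0.1404  0.0743] 0.0007
```

Call:
{"api": "play_rows", "payload": {"travel": [[0,0,1],[0.1,0,1],[0,0,1],[0,0,0]], "rot": [[0,0,0],[0,0,0],[0,0,0],[0,0,0]], "jaw": [0.9,0.9,0.9,0.9]}}

```text
clock: 13.78
tool_pos: [0.467, -0.1425, 0.1348]
tool_rot: [-0.002, 1.0, -0.001, 0.025]
ft_force: [-0.3, 0.5, -1.2]
grip_width: 0.0322
grip_force: 25.0
```

Call:
{"api": "play_rows", "payload": {"travel": [[0,0,0.7],[0.1,0,0.7],[0,0,0],[0,0,0]], "rot": [[0,0,0],[0,0,0],[0,0,0],[0,0,0]], "jaw": [0.9,0.9,0.9,0.9]}}

```text
clock: 14.28
tool_pos: [0.4671, -0.1426, 0.1335]
tool_rot: [-0.002, 1.0, -0.001, 0.025]
ft_force: [0.2, -0.9, -2.0]
grip_width: 0.0316
grip_force: 25.0
```

Call:
{"api": "play_rows", "payload": {"travel": [[0,0,0.7],[0,0,0.7],[0,0,0],[0,0,0]], "rot": [[0,0,0],[0,0,0],[0,0,0],[0,0,0]], "jaw": [0.9,0.9,0.9,0.9]}}

```text
clock: 14.78
tool_pos: [0.4674, -0.1427, 0.1325]
tool_rot: [-0.002, 1.0, -0.001, 0.026]
ft_force: [-0.4, 1.4, 2.7]
grip_width: 0.0318
grip_force: 25.0
```

```bash
python3 look2.py .069
```

```text
[ 0.46741532 -0.14271056  0.13253407] [-0.42199227  1.40822777  2.67848255] 0.0317695860446666
side 428 264
 bulb [ 0.4642 -0.141   0.0686] 0.0011
 neck xy [ 0.4637 -0.1403] axis deg [0.4 2.8] resid 0.0009
 tilt from centres deg [-0.4  0.6]
top 48 0
 bulb [ 0.4618 -0.1402  0.0691] 0.001
```

Call:
{"api": "play_rows", "payload": {"travel": [[0,0,0],[0,0,0],[0,0,0],[0,0,0]], "rot": [[0,0,0],[0,0,0],[0,0,0],[0,0,0]], "jaw": [0.65,0.6,0.5,0.35], "force": 5}}

```text
clock: 15.38
tool_pos: [0.467, -0.1425, 0.1319]
tool_rot: [-0.002, 1.0, -0.001, 0.025]
ft_force: [0.2, 0.9, -0.2]
grip_width: 0.0536
grip_force: 0.0
```

```bash
python3 look2.py .069
```

```text
[ 0.46697494 -0.14254935  0.13188517] [ 0.15024566  0.94183428 -0.15646571] 0.053582130825573046
side 429 346
 bulb [ 0.4628 -0.1405  0.0683] 0.001
 neck xy [ 0.4606 -0.14  ] axis deg [-0.4  1.4] resid 0.0011
 tilt from centres deg [-1.8  0.5]
top 36 0
 bulb [ 0.4593 -0.1447  0.0636] 0.0009
```

Call:
{"api": "play_rows", "payload": {"travel": [[-0.5,0,-10],[-1.5,0,-30],[-2,0,-45],[-2,0,-45],[0,0,0]], "rot": [[0,0,0],[0,0,0],[0,0,0],[0,0,0],[0,0,0]], "jaw": [0.2,0.2,0.2,0.4,0.55]}}

```text
clock: 16.1
tool_pos: [0.4693, -0.1438, 0.2679]
tool_rot: [-0.002, 1.0, -0.003, 0.03]
ft_force: [0.1, -0.3, 0.1]
grip_width: 0.0585
grip_force: 0.0
```

```bash
python3 look2.py .069; python3 - <<'E'
from h import *
rows(np.array([.619,-.2155,.262]),down(32),8)
E
```

```text
[ 0.46928119 -0.14380595  0.26787146] [ 0.06091125 -0.31145836  0.12858841] 0.05853470903979951
side 423 336
 bulb [ 0.4627 -0.1406  0.0689] 0.001
 neck xy [ 0.4603 -0.1399] axis deg [-0.7  2.3] resid 0.001
 tilt from centres deg [-2.   0.6]
top 61 0
 bulb [ 0.4606 -0.1412  0.0704] 0.0007
travel [[-19.0, -9.2, 1.1], [-20.0, -6.7, 1.0], [-20.7, -4.1, 0.9], [-21.1, -1.5, 0.8], [-21.1, 1.2, 0.7], [-20.7, 3.9, 0.5], [-20.1, 6.4, 0.4], [-19.1, 9.0, 0.2]] 
rot [[0.17, 0.35, 7.27], [0.17, 0.35, 7.27], [0.17, 0.35, 7.27], [0.17, 0.35, 7.27], [0.17, 0.35, 7.27], [0.17, 0.35, 7.27], [0.17, 0.35, 7.27], [0.17, 0.35, 7.27]] 
max 21.1 21.1683726346642
```

Call:
{"api": "play_rows", "payload": {"travel": [[-19,-9,1],[-20,-6.5,1],[-20.5,-4,1],[-21,-1.5,1],[-21,1,0.5]], "rot": [[0.2,0.4,7.3],[0.2,0.4,7.3],[0.2,0.4,7.3],[0.2,0.4,7.3],[0.2,0.4,7.3]], "jaw": [0.55,0.55,0.55,0.55,0.55]}}

```text
clock: 16.82
tool_pos: [0.5607, -0.1874, 0.2587]
tool_rot: [0.314, 0.95, -0.001, 0.005]
ft_force: [0.6, 0.4, -1.1]
grip_width: 0.0422
grip_force: 0.0
```

Call:
{"api": "play_rows", "payload": {"travel": [[-20.5,4,0.5],[-20,6.5,0.5],[-19,9,0],[0,0,0],[0,0,0]], "rot": [[0.1,0.3,7.3],[0.1,0.3,7.3],[0.1,0.3,7.3],[0,0,0],[0,0,0]], "jaw": [0.55,0.55,0.55,0.55,0.55]}}

```text
clock: 17.45
tool_pos: [0.617, -0.2142, 0.2594]
tool_rot: [0.486, 0.874, -0.0, -0.003]
ft_force: [-0.3, -0.2, -0.3]
grip_width: 0.0425
grip_force: 0.0
```

```bash
python3 - <<'E'
from h import *
print(read_state()['tool_pos'])
rows(np.array([.619,-.2155,.139]),down(32),3)
E
```

```text
[ 0.61697618 -0.21424636  0.25935488]
travel [[-0.9, 0.5, 40.1], [-0.8, 0.4, 40.1], [-0.8, 0.4, 40.1]] 
rot [[-0.05, -0.08, -0.05], [-0.05, -0.08, -0.05], [-0.05, -0.08, -0.05]] 
max 40.1 40.11321478016939
```

Call:
{"api": "play_rows", "payload": {"travel": [[-1,0.5,40],[-1,0.5,40],[-1.5,0.5,40],[0,0,0]], "rot": [[0,0,0],[0,0,0],[0,0,0],[0,0,0]], "jaw": [0.55,0.55,0.55,0.55]}}

```text
clock: 17.95
tool_pos: [0.6172, -0.2149, 0.1366]
tool_rot: [0.486, 0.874, -0.0, -0.006]
ft_force: [0.0, 0.8, -0.4]
grip_width: 0.0424
grip_force: 0.0
```

Call:
{"api": "play_rows", "payload": {"travel": [[0,0,0],[0,0,0],[0,0,0],[0,0,0]], "rot": [[0,0,0],[0,0,0],[0,0,0],[0,0,0]], "jaw": [0.7,0.85,1,1], "force": 12}}

```text
clock: 18.45
tool_pos: [0.6221, -0.2173, 0.1428]
tool_rot: [0.486, 0.874, 0.0, 0.001]
ft_force: [0.2, 0.7, 3.9]
grip_width: 0.0126
grip_force: 12.0
```

Call:
{"api": "play_rows", "payload": {"travel": [[0.2,-6.1,0],[0.6,-12.2,0],[0.6,-12.2,0],[0.6,-12.2,0],[0.6,-12.2,0]], "rot": [[0,0,3],[0,0,6],[0,0,6],[0,0,6],[0,0,6]], "jaw": [1,1,1,1,1]}}

```text
clock: 19.08
tool_pos: [0.5702, -0.2346, 0.1428]
tool_rot: [0.678, 0.735, 0.0, 0.001]
ft_force: [-0.1, 1.4, 3.9]
grip_width: 0.0123
grip_force: 12.0
```

Call:
{"api": "play_rows", "payload": {"travel": [[0.6,-12.2,0],[0.6,-12.2,0],[0.6,-12.2,0],[0.2,-6.1,0],[0,0,0]], "rot": [[0,0,6],[0,0,6],[0,0,6],[0,0,3],[0,0,0]], "jaw": [1,1,1,1,1]}}

```text
clock: 19.7
tool_pos: [0.5277, -0.2303, 0.1428]
tool_rot: [0.8, 0.6, 0.0, 0.0]
ft_force: [-0.2, 0.1, 6.2]
grip_width: 0.0123
grip_force: 12.0
```

```bash
python3 look2.py .069; python3 - <<'E'
from h import *
p=read_state()['tool_pos']-[.5575,-.117,0];print(np.degrees(np.arctan2(p[1],p[0]))%360,np.hypot(*p[:2]))
cv2.imwrite('pics/c5.png',np.hstack([cv2.resize(np.load(n)['image'][a:a+120,b:b+120,::-1],(400,400)) for n,a,b in(('top.npz',200,370),('side.npz',130,170))]))
E
```

```text
[ 0.52773292 -0.23032434  0.14275239] [-0.1690368   0.11456074  6.1842718 ] 0.012281781840662268
side 434 335
 bulb [ 0.4629 -0.1406  0.0684] 0.001
 neck xy [ 0.4604 -0.14  ] axis deg [-0.1  2. ] resid 0.0011
 tilt from centres deg [-2.   0.5]
top 253 156
 bulb [ 0.4606 -0.14    0.0678] 0.001
 neck xy [ 0.4566 -0.1374] axis deg [ 0.3 -3.5] resid 0.0018
 tilt from centres deg [-3.2  2.1]
255.47147305742584 0.11718928176583558
```

View pics/c5.png

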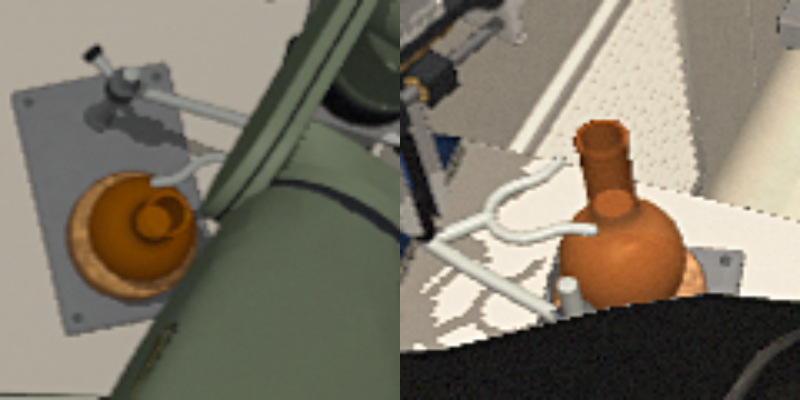

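The fork's jaw at (160,183) in the top crop and (595,230) in the side crop opens towards the upright neck and straddles it. I'll continue slowly.

Call:
{"api": "play_rows", "payload": {"travel": [[0.2,-6.1,-0.5],[0.2,-6.1,-0.5],[0.2,-6.1,-0.5],[0.2,-6.1,0],[0,0,0]], "rot": [[0,0,3],[0,0,3],[0,0,3],[0,0,3],[0,0,0]], "jaw": [1,1,1,1,1]}}

```text
clock: 20.42
tool_pos: [0.5046, -0.2208, 0.1428]
tool_rot: [0.858, 0.514, -0.001, -0.001]
ft_force: [-0.7, -0.6, 1.4]
grip_width: 0.0125
grip_force: 12.0
```

Call:
{"api": "play_rows", "payload": {"travel": [[0.2,-6.1,0],[0.2,-6.1,0],[0.2,-6.1,0],[0.2,-6.1,0],[0,0,0]], "rot": [[0,0,3],[0,0,3],[0,0,3],[0,0,3],[0,0,0]], "jaw": [1,1,1,1,1]}}

```text
clock: 21.05
tool_pos: [0.4845, -0.2069, 0.1428]
tool_rot: [0.907, 0.422, -0.001, -0.001]
ft_force: [-0.0, -1.3, 1.2]
grip_width: 0.0123
grip_force: 12.0
```

```bash
python3 look2.py .069; python3 - <<'E'
from h import *
p=read_state()['tool_pos']-[.5575,-.117,0];print(np.degrees(np.arctan2(p[1],p[0]))%360,np.hypot(*p[:2]))
E
```

```text
[ 0.48449171 -0.20693663  0.14282586] [-0.01769209 -1.33228019  1.19792879] 0.012326901460967645
side 425 318
 bulb [ 0.4627 -0.1406  0.0685] 0.0011
 neck xy [ 0.4602 -0.1398] axis deg [0. 2.] resid 0.0012
 tilt from centres deg [-2.   0.7]
top 146 122
 bulb [ 0.4608 -0.14    0.0677] 0.0011
 neck xy [ 0.4572 -0.1372] axis deg [-2.4 -7.9] resid 0.0018
 tilt from centres deg [-2.9  2.3]
231.03129754514742 0.11583638884434411
```

Call:
{"api": "play_rows", "payload": {"travel": [[0.1,-4.1,0],[0.1,-4.1,0],[0.1,-2,0],[0,0,0],[0,0,0]], "rot": [[0,0,2],[0,0,2],[0,0,1],[0,0,0],[0,0,0]], "jaw": [1,1,1,1,1]}}

```text
clock: 21.78
tool_pos: [0.4769, -0.1998, 0.1428]
tool_rot: [0.925, 0.381, -0.001, -0.001]
ft_force: [-1.7, -1.7, 2.9]
grip_width: 0.0124
grip_force: 12.0
```

Call:
{"api": "play_rows", "payload": {"travel": [[0,-1.5,0],[0,-1.5,0],[0,0,0],[0,0,0]], "rot": [[0,0,0.7],[0,0,0.7],[0,0,0],[0,0,0]], "jaw": [1,1,1,1]}}

```text
clock: 22.28
tool_pos: [0.4766, -0.1994, 0.1429]
tool_rot: [0.929, 0.369, 0.001, 0.002]
ft_force: [1.8, -6.4, -1.6]
grip_width: 0.0128
grip_force: 12.0
```

Call:
{"api": "play_rows", "payload": {"travel": [[0,-1.5,0],[0,0,0],[0,0,0]], "rot": [[0,0,0],[0,0,0],[0,0,0]], "jaw": [1,1,1]}}

```text
clock: 22.65
tool_pos: [0.4765, -0.1994, 0.143]
tool_rot: [0.929, 0.369, 0.001, 0.003]
ft_force: [5.6, -9.4, -5.3]
grip_width: 0.0122
grip_force: 12.0
```

```bash
python3 look2.py .069; python3 - <<'E'
from h import *
cv2.imwrite('pics/c6.png',np.hstack([cv2.resize(np.load(n)['image'][a:a+120,b:b+120,::-1],(400,400)) for n,a,b in(('top.npz',200,370),('side.npz',130,170))]))
E
```

```text
[ 0.47649051 -0.19935382  0.14297005] [ 5.56486211 -9.389254   -5.30350258] 0.012160382575047401
side 439 307
 bulb [ 0.4625 -0.1404  0.0686] 0.001
 neck xy [ 0.4604 -0.1401] axis deg [0.5 2.1] resid 0.0011
 tilt from centres deg [-1.7  0.2]
top 134 66
 bulb [ 0.4605 -0.1398  0.0675] 0.0009
 neck xy [ 0.4568 -0.1405] axis deg [-0.2  0.6] resid 0.001
 tilt from centres deg [-3.  -0.5]
```

View pics/c6.png

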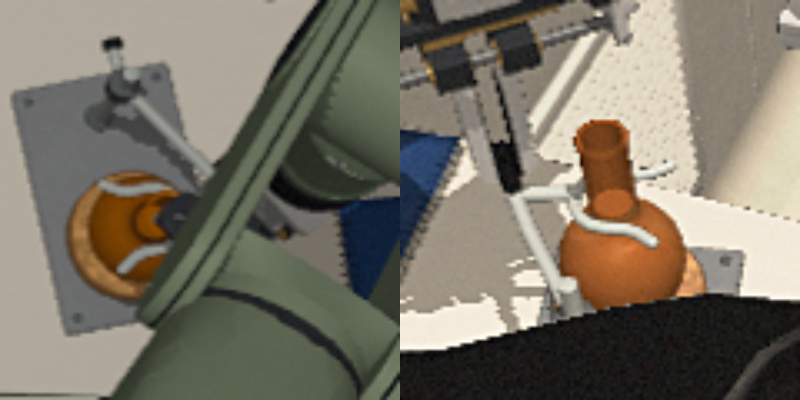

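The jaw now straddles the neck, from (135,187) to (140,258) in the top crop and around (615,200) in the side crop. The fork is against its stop, because the force rises without any motion, and the flask hasn't moved. I'll release and retreat.

Call:
{"api": "play_rows", "payload": {"travel": [[0,0,0],[0,1.5,0],[0,0,-20],[0,0,-50],[0,0,-60]], "rot": [[0,0,0],[0,0,0],[0,0,0],[0,0,0],[0,0,0]], "jaw": [0.75,0.7,0.65,0.65,0.65]}}

```text
clock: 23.38
tool_pos: [0.474, -0.196, 0.272]
tool_rot: [0.929, 0.37, -0.002, -0.003]
ft_force: [-0.4, -0.7, 0.7]
grip_width: 0.0329
grip_force: 0.0
```

Call:
{"api": "play_rows", "payload": {"travel": [[0,40,0],[0,50,0],[0,50,0],[0,30,0],[0,0,0]], "rot": [[0,0,0],[0,0,0],[0,0,0],[0,0,0],[0,0,0]], "jaw": [0.65,0.65,0.65,0.65,0.65]}}

```text
clock: 24.0
tool_pos: [0.5922, -0.3215, 0.2703]
tool_rot: [0.929, 0.369, -0.001, -0.002]
ft_force: [-0.4, -0.5, -0.7]
grip_width: 0.0332
grip_force: 0.0
```

```bash
python3 look2.py .069; python3 - <<'E'
from h import *
g=np.load('top.npz');reg=cloud(g)[190:300,370:480].reshape(-1,3);q=reg[(reg[:,2]>.157)&(reg[:,2]<.172)]
for n,s in(('rod',q[q[:,0]>.54]),('knob',q[(q[:,0]<.52)&(q[:,1]<-.18)])):print(n,len(s),s.mean(0).round(4))
cv2.imwrite('pics/c7.png',np.hstack([cv2.resize(np.load(n)['image'][a:a+150,b:b+150,::-1],(400,400)) for n,a,b in(('top.npz',190,350),('side.npz',120,160))]))
E
```

```text
[ 0.59220848 -0.32145358  0.27027287] [-0.37975443 -0.49434594 -0.74247835] 0.03316967843601322
side 411 310
 bulb [ 0.4624 -0.1406  0.0692] 0.0009
 neck xy [ 0.4604 -0.1401] axis deg [0.4 2. ] resid 0.0011
 tilt from centres deg [-1.6  0.4]
top 157 151
 bulb [ 0.461  -0.1403  0.0686] 0.0008
 neck xy [ 0.4548 -0.1378] axis deg [ 3.1 -1.8] resid 0.0017
 tilt from centres deg [-5.  2.]
rod 22 [ 0.5576 -0.1167  0.1621]
knob 30 [ 0.4734 -0.1982  0.1643]
```

View pics/c7.png

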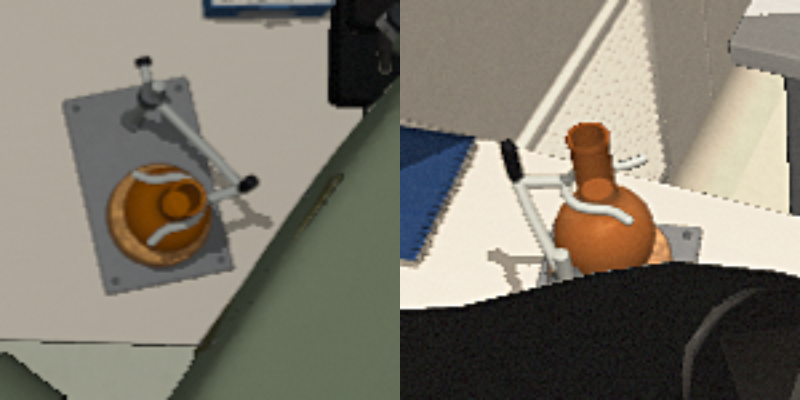

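The final view shows the fork home, with the jaw round the neck at (165,175) to (180,225). The mouth's offset from the bulb matches pure perspective, so the flask is upright. The arm is clear.

```bash
python3 -c "
from bench import close_job
print(close_job())"
```

```text
the job is handed in; nothing more can be done
None
```

I've handed in the job: the flask stands in the cork ring, upright to within about 2 degrees, with the fork swung home to its stop round its neck. It took 24 s of the 64 s, the arm is clear, and I didn't touch the other items.

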